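Settle a drill core on its sawn flat and take a reading with the pistol analyser

TASK

The drill core rocks on its round side: roll it over so that it settles on its sawn flat, and push it up square against both locating pins and roughly centred on them, in front of the analyser's nose. Then squeeze the analyser's trigger all the way in, keep it squeezed for about two seconds and let it spring back out, with the core still in place. Do not push away or knock over the tin, the bottle or the jar.

Things in the scene. Friction and masses are not known exactly. Their poses are not given: they have to be found in the camera images.
- station: Fixed aluminium plate, 300 by 440 mm (x -160 to +140, y -230 to +210), top at z 8 mm; origin at its underside. At yaw 0 x points away from the robot. A cream and black pistol-shaped analyser is strapped to it lying on its side: barrel x 28 to 118, y -230 to -45, top z 76 mm, pointing along +y. Two upright steel pins, 14 mm thick, 40 mm tall, stand at x 114, y 38 and 102 mm.
- seat (a point): Where the core's origin must end (station x 75, y 70, z 27 mm), axes as the station's: the core then lies on its flat, its bar along station y, touching both pins on its +x side, one end 30 mm from the nose. Along y there are 20 mm of freedom either way.
- nose (a point): Centre of the front face of the analyser's black round nose (station x 75, y -5, z 39 mm), 38 mm wide; it looks along station +y at the core's end.
- core: Grey rock core: round bar 90 mm long, 64 mm in diameter, one flat 51 mm wide sawn along it 19 mm from its axis; 0.5 to 0.7 kg. Origin mid-bar on the axis; y along the bar, -z squarely out of the flat. Starts on its round side (origin 32 mm over the plate), rocking when touched, flat facing station +x, 103 deg from down. Rolled to +x till the flat is within 50 deg of down, it drops onto it.
- grip (a point): Middle of the analyser's black pistol grip (station x -20, y -163, z 46 mm). The grip is 30 mm thick along y, 36 mm tall along z (28 to 64) and runs along x from the barrel (x 37) to a grey butt (x -107 to -77, y -193 to -133, z 24 to 68 mm).
- trigger (a joint): Trigger angle, rad: 0 let out (at rest), 0.20 fully in at its stop. A steel lever 70 mm long, 10 thick, z 32 to 60 mm, beside the grip on its +y side, pointing along station -x from an upright hinge at station x 30, y -127.5 mm. Squeezed, it swings to station -y, towards the grip. The spring takes 6 N to start and 10 N to keep it fully in, 50 mm from the hinge.
- trigger_front (a point): Middle of the trigger's front (+y) face, 50 mm from its hinge; at rest at station x -20, y -122.5, z 46 mm. From here across trigger and grip to the grip's back (-y) face is 55 mm at rest, 45 mm fully squeezed.
- tin: Low round aluminium tin, 56 mm in diameter and 38 mm tall, standing on the plate's front left corner, origin at its underside: a bystander
- wash_bottle: White bottle, 60 mm in diameter and 170 mm tall, on the counter to the left, origin at its underside: a bystander
- jar: Amber jar, 70 mm in diameter and 90 mm tall, on the counter to the left, origin at its underside: a bystander
Things that resemble listed ones, but are neither listed nor needed, are in the scene too. Leave any blue or brown look-alike of the core alone.

How it is judged:
By the outcome, as a careful person would: the job done as asked, in the order asked, and still so for the second after the job is handed in, with the robot touching nothing.
It also fails if it takes over 67 s, if anything falls off the work surface, if the arm or the gripper's body presses on something with over 40 N, if the wrist force passes 120 N, or if a joint passes its speed limit or range.

ROBOT

A 6-joint arm with a two-finger parallel gripper is mounted at the origin on the work surface. World frame = base frame: x ahead of the robot, y to its left, z up, the work surface at z = 0. Lengths are in m, angles in rad, forces in N, time in s.
With the tool pointing down it reaches from about 0.25 to 0.8 m from the base axis. Payload 8.5 kg.
Tool frame: the origin (TCP) lies midway between the tips of the shut fingers; the grasp point (between the pads) lies 19 mm behind it; z points along the fingers, y is the direction in which the jaws open and shut (so a half turn about z gives the same grasp; the last joint's range is limited). The gripper opens to 85 mm and grips with 20 to 120 N. Pads are 22 mm wide; open, the fingers measure 114 mm over their backs; the gripper's body (76 mm by 85 mm) begins 54 mm behind the grasp point. The pads swing forward as they close: fully open they stand 13 mm farther back than shut.
Start: joints at [-1.32, 0.238, -0.013, 1.319, 0, 1.571], TCP at [0.13, -0.509, 0.231] pointing down, gripper open.
Joint ranges: [-2.66, 2.66], [-1.03, 1.9], [-1.14, 1.46], [-1.82, 2.27], [-1.45, 1.34], [-3.14, 3.14]. Speed limits (rad/s): [2.22, 2.22, 2.79, 3.14, 3.14, 3.14].

INTERFACE

Orientations are given as [roll, pitch, yaw] about the fixed x, y, z axes, in that order (R = Rz(yaw) Ry(pitch) Rx(roll)).
In Python, from station import r, vision gives the robot as it stands.
- The arm moves only by the tool move_arm, never from a script. Its argument "plan" is a list that holds one entry, the list of rows, each a list of 7 numbers: the finger opening in mm, from 0 to 85.4, then the shift along the tool's x, y, z in mm, then the turn, a rotation vector about the tool's x, y, z in degrees. In form: [[[hand, x, y, z, rx, ry, rz], ...]]. A call has 1 to 8 rows; each row shifts and turns the pose as measured when the row begins, along the tool's axes as they then stand; what a row does not reach is not made up. A row lasts 1/8 s, in which the tool goes at most 62.5 mm and 10.7 degrees, less where a joint would pass 70% of its speed; a pose out of reach is approached as far as the arm can. A call is refused whole if a number of a shift passes 62.5 or a number of a turn 10.7, either way. A call with a gripper value outside its range is refused whole. The fingers move at their own pace and stop on an object; "newtons" is the grip in N (left out, the last holds). Time passes only in rows, so rows that do not move let the fingers close. It gives the time, the measured TCP pose, the force and the opening at its end, in the units of the state.
- r.sense(): the state, without advancing time (a new reading comes with each control period).
- vision.read_camera(name): name is "scene" or "top" or "wrist"; returns a dict with "frame" (400x640x3 uint8, blue, green, red), "z_map" (400x640 float32, m along the optical axis (not along the pixel's ray), 0 where there is no reading), "camera_matrix" (3x3 intrinsics, pixels), "view" (4x4, takes a point from world to camera coordinates). Camera axes: x right, y down, z forward; pixel columns grow to the right and rows downward; lengths in m; the calibration is good to about 2 mm. A picture is of the moment at which its call begins.
- r.hand_in(): hands the job in, once; it reports no verdict.
The state is a dict: "clock": time; "joint_pos": joint angles; "qd": joint speeds; "joint_efforts": joint torques, N m; "tool_pos": TCP position; "tcp_rot": TCP orientation; "wrist_force": force on the tool from outside, world axes, zero at the start; "ft_torque": the same for the moment, N m; "finger_gap": finger opening in m.
Only numpy, scipy, OpenCV 4.12 (cv2) and the standard library are available. Lean on these libraries where they do the work, as an engineer would, in place of code of your own. Each camera call takes 0.05 s, during which the arm holds its last target.

## Working session

There is one attempt and no reset: what is moved stays moved. The work goes in short steps, Python scripts to look and compute and a tool call to move; the robot and the scene stay as the last step left them, time stands still between calls to the robot, and variables do not carry over. Pictures are saved under pics/ and viewed, and the job is handed in when it is done.

Besides the shell and the picture viewer there is one more tool, called after "Call:" as name(argument=value, ...) on one line, values as JSON. move_arm: Moves the arm, as the interface text tells. Its arguments: {"type":"object","properties":{"plan":{"type":"array"},"newtons":{"type":"number"}},"required":["plan"]}

```bash
ls; mkdir -p pics; python3 - <<'E'
from station import r, vision
import cv2,numpy as np
print(r.sense())
for n in ("scene","top"):
    c=vision.read_camera(n); cv2.imwrite(f"pics/{n}0.png",c["frame"]); np.savez(f"{n}0.npz",**c)
    print(n,c["camera_matrix"],c["view"])
E
```

```text
pics
{'clock': 0.0, 'joint_pos': array([-1.32000371e+00,  2.38803984e-01, -1.42449087e-02,  1.31918431e+00,
        1.72107500e-05,  1.57079868e+00]), 'qd': array([ 1.00460687e-03, -1.83246453e-03, -4.14536419e-05, -1.00911042e-04,
        1.04233582e-03, -6.62281852e-04]), 'joint_efforts': array([ 2.95481230e-03, -5.38779652e+01,  3.46437657e+01,  1.87779812e-02,
        1.09785292e-04, -9.37952564e-06]), 'tool_pos': array([ 0.13019526, -0.50818395,  0.23066908]), 'tcp_rot': array([-3.14015577e+00, -1.72073457e-05,  2.50790236e-01]), 'wrist_force': array([0.0455054 , 0.34148138, 0.32805479]), 'ft_torque': array([ 0.03453138, -0.00372564,  0.05701616]), 'finger_gap': 0.08547541719986586}
scene [[508.22907275   0.         319.29593061]
 [  0.         508.22907275 199.92563593]
 [  0.           0.           1.        ]] [[-0.14822846  0.98894707 -0.00346559 -0.03893293]
 [ 0.75337908  0.11064878 -0.64821046 -0.37553831]
 [-0.64066238 -0.09869414 -0.76145334  1.48739606]
 [ 0.          0.          0.          1.        ]]
top [[470.75514021   0.         322.73009786]
 [  0.         470.75514021 196.83929991]
 [  0.           0.           1.        ]] [[-7.65187150e-04 -9.99980518e-01 -6.19495680e-03  1.19635461e-01]
 [-9.93747276e-01  1.45205680e-03 -1.11643371e-01  5.18899823e-01]
 [ 1.11650192e-01  6.07079337e-03 -9.93729028e-01  1.02093522e+00]
 [ 0.00000000e+00  0.00000000e+00  0.00000000e+00  1.00000000e+00]]
```

View pics/scene0.png

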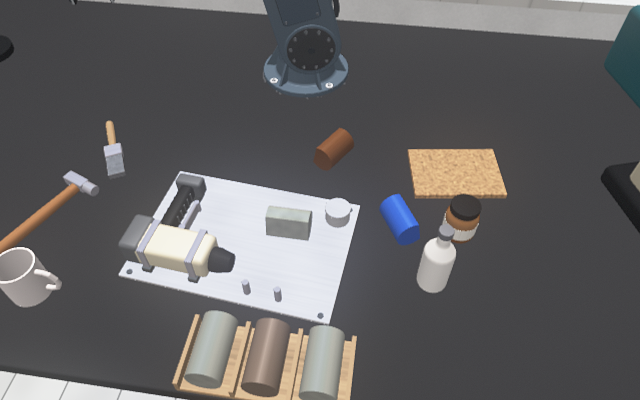

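View pics/top0.png

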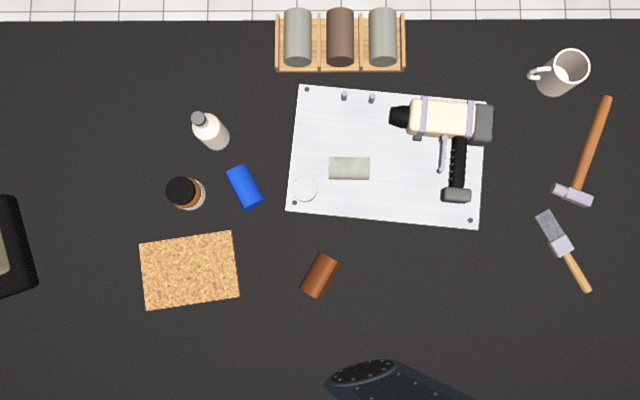

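The target is the grey core on the plate, at top (349,168) and scene (289,222). The look-alikes are:
- grey rack cores at top (297,38) and (383,38)
- brown rack core at top (340,37)
- brown loose core at top (318,275)
- blue core at top (244,187)

Next I'll fit the plate and the features on it.

```bash
cat > h.py <<'E'
import numpy as np,cv2
from scipy.spatial.transform import Rotation as Ro
def ray(c,uv):
    K,V=c["camera_matrix"],c["view"]; R=V[:3,:3];o=-R.T@V[:3,3]
    uv=np.atleast_2d(uv).astype(float)
    d=(np.linalg.inv(K)@np.c_[uv,np.ones(len(uv))].T).T@R
    return o,d
def onz(c,uv,z):
    o,d=ray(c,uv); return o+d*((z-o[2])/d[:,2])[:,None]
def cloud(c):
    z=c["z_map"]; v,u=np.mgrid[:z.shape[0],:z.shape[1]]
    o,d=ray(c,np.c_[u.ravel(),v.ravel()]); 
    P=o+d*z.reshape(-1,1); P[z.ravel()==0]=np.nan
    return P.reshape(*z.shape,3)
def proj(c,P):
    P=np.atleast_2d(P); q=(c["view"][:3,:3]@P.T).T+c["view"][:3,3]; q=(c["camera_matrix"]@q.T).T
    return q[:,:2]/q[:,2:]
E
python3 - <<'E'
from h import *
for n in("top","scene"):
    c=dict(np.load(n+"0.npz")); P=cloud(c); f=c["frame"]
    hsv=cv2.cvtColor(f,cv2.COLOR_BGR2HSV)
    m=((hsv[...,2]>150)&(hsv[...,1]<40)).astype(np.uint8)
    m[:75 if n=="top" else 150]=0
    cs,_=cv2.findContours(m,cv2.RETR_EXTERNAL,cv2.CHAIN_APPROX_NONE)
    k=max(cs,key=cv2.contourArea); W=onz(c,k[:,0],0.008)[:,:2]
    # hull then min area rect in world
    h=cv2.convexHull(W.astype(np.float32)*1000)
    rr=cv2.minAreaRect(h); print(n,rr,cv2.boxPoints(rr).round(1).tolist())
    # depth of plate
    mm=m>0; print("plate z",np.nanmedian(P[mm][:,2]))
    for lo,hi in((0.03,0.12),):
        q=P[(P[...,2]>0.025)&(P[...,0]>0.2)]
        print(len(q))
c=dict(np.load("top0.npz"));cv2.imwrite("pics/crop_top.png",cv2.resize(c["frame"][70:240,270:510],None,fx=3.3,fy=3.3,interpolation=cv2.INTER_CUBIC))
c=dict(np.load("scene0.npz"));cv2.imwrite("pics/crop_sc.png",cv2.resize(c["frame"][165:320,115:370],None,fx=3.1,fy=3.1,interpolation=cv2.INTER_CUBIC))
E
```

```text
top ((617.32861328125, -27.683303833007812), (439.7719421386719, 300.5266418457031), 84.1919937133789) [[445.6000061035156, -231.1999969482422], [744.5999755859375, -261.6000061035156], [789.0999755859375, 175.89999389648438], [490.1000061035156, 206.3000030517578]]
plate z 0.007779761323143619
21768
scene ((613.1337280273438, -28.05682373046875), (440.4937438964844, 312.1967468261719), 84.22748565673828) [[435.70001220703125, -231.5], [746.2999877929688, -262.8999938964844], [790.5999755859375, 175.39999389648438], [480.0, 206.8000030517578]]
plate z 0.011562768934494538
27612
```

View pics/crop_top.png

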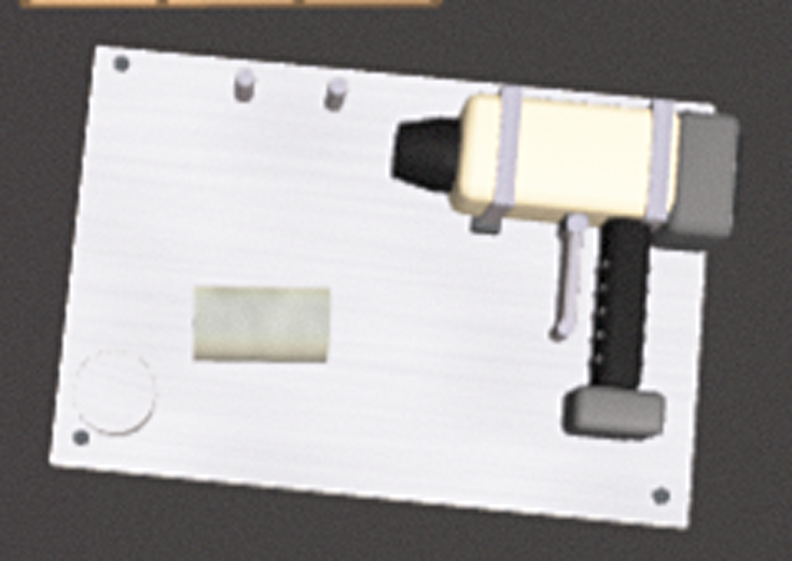

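View pics/crop_sc.png

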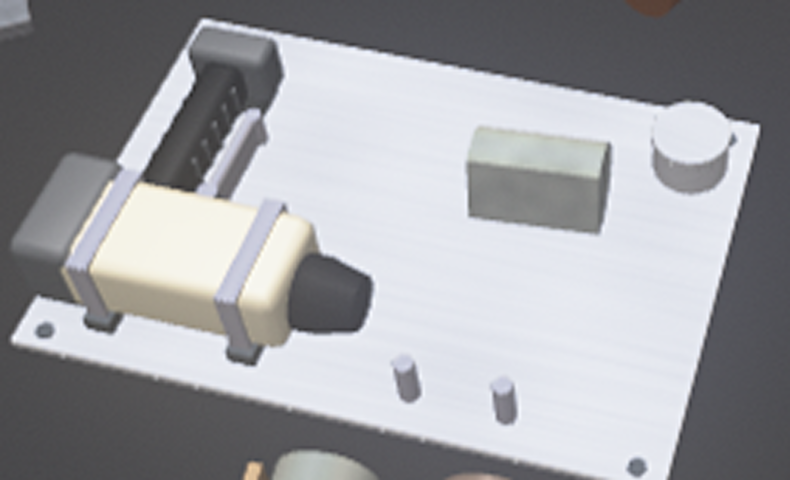

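```bash
python3 - <<'E'
from h import *
th=np.radians(-5.8);Rz=np.array([[np.cos(th),-np.sin(th)],[np.sin(th),np.cos(th)]]);O=np.array([.6283,-.0187])
S=lambda P:(np.asarray(P)[...,:2]-O)@Rz
for n in("top","scene"):
    c=dict(np.load(n+"0.npz")); P=cloud(c); s=S(P)*1000; z=P[...,2]*1000
    def box(nm,x0,x1,y0,y1,z0,z1):
        m=(s[...,0]>x0)&(s[...,0]<x1)&(s[...,1]>y0)&(s[...,1]<y1)&(z>z0)&(z<z1)
        q=np.c_[s[m],z[m]]
        if len(q):print(n,nm,len(q),"lo",np.percentile(q,2,axis=0).round(1),"hi",np.percentile(q,98,axis=0).round(1),"med",np.median(q,0).round(1))
        return q
    box("pinA",100,130,20,55,35,60);box("pinB",100,130,85,120,35,60)
    q=box("core",-100,60,-20,130,20,90);
    box("coretop",-100,60,-20,130,64,90)
    # end-on orientation: regress x of top band vs y
    t=q[q[:,2]>60]; print("yaw fit deg",np.degrees(np.arctan(np.polyfit(t[:,1],t[:,0],1)[0])))
    for y in (0,):
        for zz in range(20,80,6):
            b=q[(q[:,2]>zz)&(q[:,2]<zz+6)]
            if len(b)>20:print("   z",zz,"x",np.percentile(b[:,0],[3,50,97]).round(1))
    box("tin",-170,-80,120,210,25,60)
    box("nose",45,100,-40,20,20,90)
    box("trig",-60,10,-132,-108,20,75)
    box("grip",-70,0,-190,-140,50,75)
    box("butt",-115,-75,-200,-120,30,80)
    box("brl",40,110,-180,-60,60,90)
    w=P.reshape(-1,3)*1000; 
# two-view triangulation of pins' tops
def tri(a,b):
    A=[];B=[]
    for n,uv in(("top",a),("scene",b)):
        c=dict(np.load(n+"0.npz"));o,d=ray(c,uv);d=d[0]/np.linalg.norm(d[0]);M=np.eye(3)-np.outer(d,d);A.append(M);B.append(M@o)
    X=np.linalg.lstsq(np.vstack(A),np.hstack(B),rcond=None)[0];return X
T=lambda u,v:(270+u/3.3,70+v/3.3);C=lambda u,v:(115+u/3.1,165+v/3.1)
for nm,a,b in(("pin38",T(337,85),C(402,361)),("pin102",T(245,75),C(502,383)),("tin",T(116,391),C(690,132)),
 ("core -y,-x,top",T(329,362),C(478,130))):
    X=tri(a,b);print(nm,X.round(4),(S(X)*1000).round(1))
print("jar/bottle/blue")
E
```

```text
top pinA 35 lo [107.9  33.6  37.7] hi [119.9  45.   50.1] med [113.6  38.8  46. ]
top pinB 36 lo [108.7  96.9  39.8] hi [121.8 108.5  51.4] med [113.8 102.2  45.8]
top core 988 lo [-78.7  -9.2  39.4] hi [ 55.6 119.4  73.2] med [-57.4  75.   67.3]
top coretop 645 lo [-68.4  33.6  64.4] hi [-33.  119.9  73.6] med [-50.2  77.1  69.1]
yaw fit deg -3.601599390605118
   z 38 x [-80.6 -76.1  58.3]
   z 44 x [-80.6 -76.3  58.4]
   z 50 x [-78.6 -73.7 -50.7]
   z 56 x [-76.7 -70.3 -64.5]
   z 62 x [-70.8 -61.7 -33.2]
   z 68 x [-61.5 -47.2 -33.7]
top tin 495 lo [-133.9  144.    40.2] hi [-84.2 193.5  48.5] med [-109.1  168.8   44.8]
top nose 372 lo [ 51.9 -39.4  30.2] hi [96.5 -4.4 64.6] med [ 70.6 -22.8  56.3]
top trig 172 lo [ -43.9 -131.3   34.8] hi [   9.2 -119.6   61.7] med [ -19.6 -123.6   57. ]
top grip 457 lo [ -68.4 -176.    53.1] hi [  -1.4 -147.    66.3] med [ -35.  -159.9   62.2]
top butt 457 lo [-105.6 -188.9   33.6] hi [ -76.5 -132.2   70.7] med [ -93.  -158.2   65.6]
top brl 1760 lo [  41.1 -177.7   66.5] hi [108.3 -62.1  77.5] med [  73.7 -120.6   73.1]
scene pinA 62 lo [110.6
[... 692 characters left out ...]
 [-82.7 193.8  51.5] med [-102.   169.3   47.8]
scene nose 502 lo [ 58.2 -39.1  29.4] hi [99.1 -4.4 67.4] med [ 83.8 -19.4  58.1]
scene trig 199 lo [ -42.3 -130.5   36.9] hi [   8.3 -119.8   64.5] med [ -17.6 -123.2   57.1]
scene grip 416 lo [ -68.3 -175.8   51.6] hi [  -1.7 -147.1   69.3] med [ -34.  -157.1   65.1]
scene butt 439 lo [-103.8 -189.9   35. ] hi [ -75.4 -132.3   73. ] med [ -84.2 -151.1   67.9]
scene brl 1765 lo [  42.7 -177.7   72.5] hi [109.3 -62.   80.5] med [  78.2 -120.    76.4]
pin38 [0.7454 0.0073 0.0474] [113.9  37.7]
pin102 [0.7521 0.0708 0.0482] [114.1 101.6]
tin [0.5357 0.1586 0.045 ] [-110.   167.1]
core -y,-x,top [0.5553 0.0145 0.0451] [-76.   25.6]
jar/bottle/blue
```

The crop confirms the choice: the grey bar lies on the plate at station (-48, 77), about 4° off the station axis, with its flat towards +x. The fitted station pose is (0.628, -0.019), yaw -5.8°, and the pins agree to 1 mm.

Plan:
1. Spread the jaws along the bar.
2. Push forward and upward from the -x side so the core rolls over.
3. Push it square against the pins.

Moving over there now.

Call:
move_arm(plan=[[[45,45.5,-39.1,0,0,0,8.1],[45,39.5,-45.2,0,0,0,8.1],[45,32.7,-50.4,0,0,0,0],[45,32.7,-50.4,0,0,0,0],[45,32.7,-50.4,0,0,0,0],[45,32.7,-50.4,0,0,0,0],[45,32.7,-50.4,0,0,0,0],[45,32.7,-50.4,0,0,0,0]]], newtons=30)

```text
clock: 1.1
tool_pos: [0.4133, -0.1074, 0.2293]
tcp_rot: [-3.139, 0.0, -0.05]
wrist_force: [1.1, -1.8, -0.1]
finger_gap: 0.0452
```

```bash
cat >> h.py <<'E'
th=np.radians(-5.8);Rz=np.array([[np.cos(th),-np.sin(th)],[np.sin(th),np.cos(th)]]);O=np.array([.6283,-.0187])
S=lambda P:(np.asarray(P)[...,:2]-O)@Rz
def toworld(x,y): return O+Rz@np.array([x,y])/1000
def delta(r,x,y,z,yawdeg):
    s=r.sense(); R=Ro.from_euler("xyz",s["tcp_rot"]).as_matrix()
    t=np.r_[toworld(x,y),z/1000]; d=R.T@(t-s["tool_pos"])*1000
    Rt=Ro.from_euler("xyz",[180,0,yawdeg],degrees=True).as_matrix()
    rv=np.degrees(Ro.from_matrix(R.T@Rt).as_rotvec())
    print("t",round(s["clock"],2),"st",(S(s["tool_pos"])*1000).round(1),"z",round(s["tool_pos"][2]*1000,1),"rpy",np.degrees(s["tcp_rot"]).round(2),"F",s["wrist_force"].round(1),"gap",round(s["finger_gap"]*1000,1))
    print("delta",d.round(1),"turn",rv.round(2))
E
python3 - <<'E'
from h import *; from station import r,vision
delta(r,-105,77,160,-2)
E
```

```text
t 1.1 st [-205. -110.] z 229.3 rpy [-1.7987e+02  1.0000e-02 -2.8500e+00] F [ 1.1 -1.8 -0.1] gap 45.2
delta [ 109.5 -181.4   69.7] turn [-0.13  0.01 -0.85]
```

Call:
move_arm(plan=[[[45,27.4,-45.3,8,0,0,-0.8],[45,27.4,-45.3,8,0,0,0],[45,27.4,-45.3,8,0,0,0],[45,27.4,-45.3,8,0,0,0],[45,0,0,0,0,0,0]]])

```text
clock: 1.72
tool_pos: [0.5328, 0.0347, 0.1961]
tcp_rot: [-3.101, 0.002, 0.043]
wrist_force: [-0.4, -0.1, 0.6]
finger_gap: 0.0451
```

```bash
python3 - <<'E'
from h import *; from station import r,vision
delta(r,-105,77,18,-2)
c=vision.read_camera("wrist"); cv2.imwrite("pics/w1.png",c["frame"]); np.savez("w1.npz",**c)
P=cloud(c);s=S(P)*1000;z=P[...,2]*1000
m=(z>14)&(z<85)&(s[...,0]>-100)&(s[...,0]<0)&(s[...,1]>10)&(s[...,1]<135)
for zz in range(14,80,6):
    b=s[m&(z>zz)&(z<zz+6)]
    if len(b)>20: print(zz,len(b),np.percentile(b,[2,50,98],axis=0).round(1).tolist(), "slope",np.degrees(np.arctan(np.polyfit(b[:,1],b[:,0],1)[0])).round(1))
E
```

```text
t 1.73 st [-100.5   43.5] z 196.1 rpy [-1.7769e+02  1.2000e-01  2.4600e+00] F [-0.4 -0.1  0.6] gap 45.1
delta [  0.7 -26.6 179.3] turn [-2.3   0.21  4.46]
20 110 [[-27.0, 35.9], [-23.2, 78.4], [-19.5, 120.8]] slope -4.8
26 128 [[-28.2, 35.3], [-24.5, 79.4], [-20.5, 119.9]] slope -4.9
32 128 [[-29.5, 36.3], [-25.5, 76.4], [-21.8, 120.7]] slope -4.9
38 140 [[-30.7, 34.7], [-26.9, 78.3], [-23.0, 121.1]] slope -4.8
44 157 [[-79.4, 36.0], [-28.5, 76.2], [-24.2, 119.6]] slope -3.7
50 296 [[-79.1, 32.9], [-32.6, 76.7], [-25.7, 119.5]] slope -1.5
56 503 [[-76.7, 31.7], [-70.1, 74.9], [-27.0, 118.1]] slope -2.3
62 855 [[-72.1, 31.9], [-65.4, 74.0], [-28.7, 118.0]] slope -3.6
68 3715 [[-63.8, 33.0], [-46.7, 75.9], [-31.3, 119.1]] slope -4.3
74 42 [[-52.0, 32.4], [-47.8, 87.2], [-40.2, 117.8]] slope -5.9
```

View pics/w1.png

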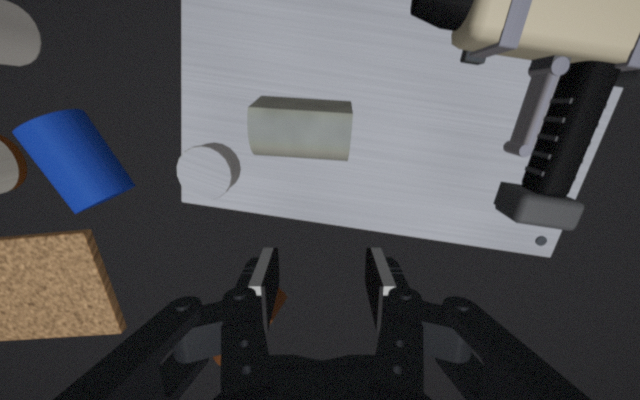

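Call:
move_arm(plan=[[[45,0,-14,40,-2.3,0.2,3.5],[45,0,-13,40,0,0,0],[45,0,0,40,0,0,0],[45,0,0,30,0,0,0],[45,0,0,0,0,0,0]]])

```text
clock: 2.4
tool_pos: [0.5282, 0.0242, 0.0458]
tcp_rot: [-3.114, -0.0, 0.031]
wrist_force: [0.4, 0.3, 0.8]
finger_gap: 0.0449
```

```bash
python3 - <<'E'
from h import *; from station import r,vision
delta(r,-105,77,14,-1)
E
```

```text
t 2.4 st [-103.9   32.5] z 45.8 rpy [-1.7844e+02 -1.0000e-02  1.7700e+00] F [0.4 0.3 0.8] gap 44.9
delta [  4.8 -43.3  33. ] turn [-1.56  0.03  2.77]
```

Call:
move_arm(plan=[[[45,0,-22,0,0,0,0],[45,0,0,0,0,0,0]]])

```text
clock: 2.65
tool_pos: [0.5288, 0.0355, 0.0491]
tcp_rot: [-3.105, -0.003, 0.047]
wrist_force: [0.4, 0.1, 0.0]
finger_gap: 0.0451
```

```bash
python3 - <<'E'
from h import *; from station import r,vision
delta(r,-105,77,14,-1); print(r.sense()["joint_pos"].round(3),r.sense()["qd"].round(3),r.sense()["joint_efforts"].round(1))
E
```

```text
t 2.65 st [-104.5   43.8] z 49.1 rpy [-1.779e+02 -1.700e-01  2.680e+00] F [0.4 0.1 0. ] gap 45.1
delta [  4.3 -31.6  36.3] turn [-2.1  -0.1   3.68]
[ 0.046  0.372 -0.322  0.875  0.037  3.141] [-0.011 -0.014  0.01   0.008 -0.009  0.   ] [  0.2 -57.4  28.1   0.    0.3  -0. ]
```

Joint 6 is at its limit, so I'll rise and take the half-turn-equivalent grasp (yaw about 179°).

Call:
move_arm(plan=[[[45,0,0,-60,0,0,0],[45,0,0,-50,2,0,-10],[45,0,0,0,0,0,-10.7],[45,0,0,0,0,0,-10.7],[45,0,0,0,0,0,-10.7],[45,0,0,0,0,0,-10.7],[45,0,0,0,0,0,-10.7],[45,0,0,0,0,0,-10.7]]])

```text
clock: 3.65
tool_pos: [0.5321, 0.0321, 0.1744]
tcp_rot: [-3.139, -0.073, 1.352]
wrist_force: [-0.2, 0.7, 0.0]
finger_gap: 0.045
```

Call:
move_arm(plan=[[[45,0,0,0,0,0,-10.7],[45,0,0,0,0,0,-10.7],[45,0,0,0,0,0,-10.7],[45,0,0,0,0,0,-10.7],[45,0,0,0,0,0,-10.7],[45,0,0,0,0,0,-10.7],[45,0,0,0,0,0,-10.7],[45,0,0,0,0,0,-10.7]]])

```text
clock: 4.65
tool_pos: [0.5348, 0.0328, 0.1858]
tcp_rot: [3.065, 0.007, 2.851]
wrist_force: [-0.4, 0.6, 0.5]
finger_gap: 0.045
```

```bash
python3 - <<'E'
from h import *; from station import r,vision
delta(r,-105,77,100,179); print(r.sense()["joint_pos"].round(3))
E
```

```text
t 4.65 st [-98.2  41.8] z 185.8 rpy [175.61   0.43 163.37] F [-0.4  0.6  0.5] gap 45.0
delta [13.9 26.7 88. ] turn [  4.3    1.02 -15.61]
[ 0.021  0.253 -0.115  1.173  0.071  0.312]
```

Call:
move_arm(plan=[[[45,6,13,20,2,0.5,-8],[45,4,14,25,2.3,0.5,-7.6],[45,0,0,30,0,0,0],[45,0,0,0,0,0,0]]])

```text
clock: 5.15
tool_pos: [0.5344, 0.0649, 0.1168]
tcp_rot: [-3.14, 0.01, 3.136]
wrist_force: [0.0, 0.1, -0.0]
finger_gap: 0.0449
```

```bash
python3 - <<'E'
from h import *; from station import r,vision
delta(r,-105,77,15,179); print(r.sense()["joint_pos"].round(3))
E
```

```text
t 5.15 st [-101.9   73.6] z 116.8 rpy [-179.9     0.59  179.68] F [ 0.   0.1 -0. ] gap 44.9
delta [  3.8   3.8 101.7] turn [-0.1   0.59  0.68]
[ 0.123  0.317 -0.207  1.037 -0.003  0.128]
```

Call:
move_arm(plan=[[[45,4,3.8,40,0,0.6,0.7],[45,0,0,40,0,0,0],[45,0,0,0,0,0,0],[45,0,0,0,0,0,0]]])

```text
clock: 5.65
tool_pos: [0.5363, 0.0689, 0.0438]
tcp_rot: [3.141, 0.011, 3.122]
wrist_force: [-0.7, 0.2, -0.1]
finger_gap: 0.045
```

```bash
python3 - <<'E'
from h import *; from station import r,vision
delta(r,-105,77,16,179)
E
```

```text
t 5.65 st [-100.4   77.8] z 43.8 rpy [179.99   0.66 178.87] F [-0.7  0.2 -0.1] gap 45.0
delta [ 5.  -0.4 27.8] turn [ 0.01  0.66 -0.13]
```

Call:
move_arm(plan=[[[45,5,0,15,0,0.7,0],[45,0,0,12,0,0,0],[45,0,0,0,0,0,0]]])

```text
clock: 6.02
tool_pos: [0.5333, 0.069, 0.0184]
tcp_rot: [3.141, 0.003, 3.121]
wrist_force: [-1.0, -0.2, -0.2]
finger_gap: 0.0449
```

```bash
python3 - <<'E'
from h import *; from station import r,vision
delta(r,-92,77,20,179)
c=vision.read_camera("scene"); cv2.imwrite("pics/s1.png",cv2.resize(c["frame"][130:330,150:450],None,fx=2.6,fy=2.6))
E
```

```text
t 6.03 st [-103.4   77.7] z 18.4 rpy [179.95   0.19 178.84] F [-1.  -0.2 -0.2] gap 44.9
delta [-11.3  -1.6  -1.6] turn [ 0.05  0.19 -0.16]
```

View pics/s1.png

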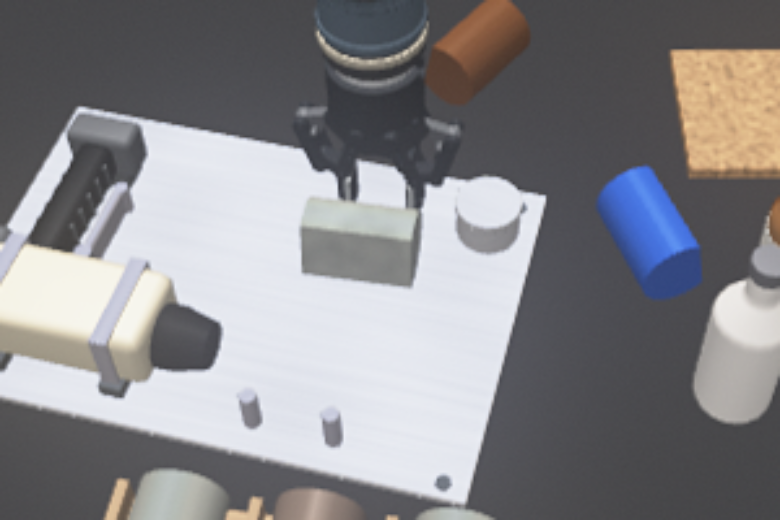

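Call:
move_arm(plan=[[[45,-12,0,0,0,0,0],[45,-8,0,-6,0,0,0],[45,-8,0,-6,0,0,0]]])

```text
clock: 6.45
tool_pos: [0.5631, 0.0685, 0.0319]
tcp_rot: [3.141, 0.004, 3.122]
wrist_force: [-1.5, -0.4, 0.4]
finger_gap: 0.0447
```

```bash
python3 - <<'E'
from h import *; from station import r,vision
delta(r,-92,77,20,179)
c=vision.read_camera("scene"); cv2.imwrite("pics/s2.png",cv2.resize(c["frame"][130:330,150:450],None,fx=2.6,fy=2.6))
E
```

```text
t 6.45 st [-73.6  80.2] z 31.9 rpy [179.94   0.2  178.85] F [-1.5 -0.4  0.4] gap 44.7
delta [18.6 -1.7 11.8] turn [ 0.06  0.2  -0.15]
```

View pics/s2.png

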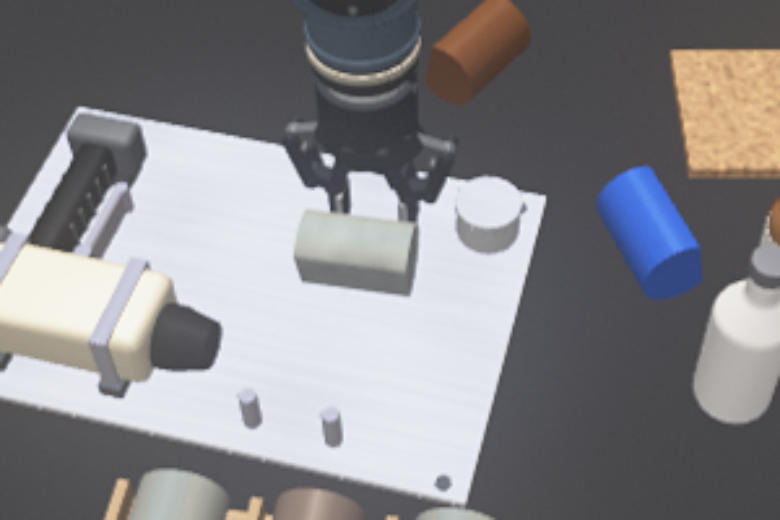

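It's rolling cleanly, so I'll keep going.

Call:
move_arm(plan=[[[45,-9,0,-2,0,0,0],[45,-9,0,-2,0,0,0],[45,-8,0,0,0,0,0]]])

```text
clock: 6.88
tool_pos: [0.5927, 0.0681, 0.0377]
tcp_rot: [3.14, 0.007, 3.121]
wrist_force: [0.6, -0.2, -0.4]
finger_gap: 0.0451
```

```bash
python3 - <<'E'
from h import *; from station import r,vision
delta(r,-92,77,20,179)
c=vision.read_camera("scene"); cv2.imwrite("pics/s3.png",cv2.resize(c["frame"][130:330,150:450],None,fx=2.6,fy=2.6))
E
```

```text
t 6.88 st [-44.2  82.7] z 37.7 rpy [179.92   0.38 178.85] F [ 0.6 -0.2 -0.4] gap 45.1
delta [48.3 -1.8 17.4] turn [ 0.08  0.38 -0.15]
```

View pics/s3.png

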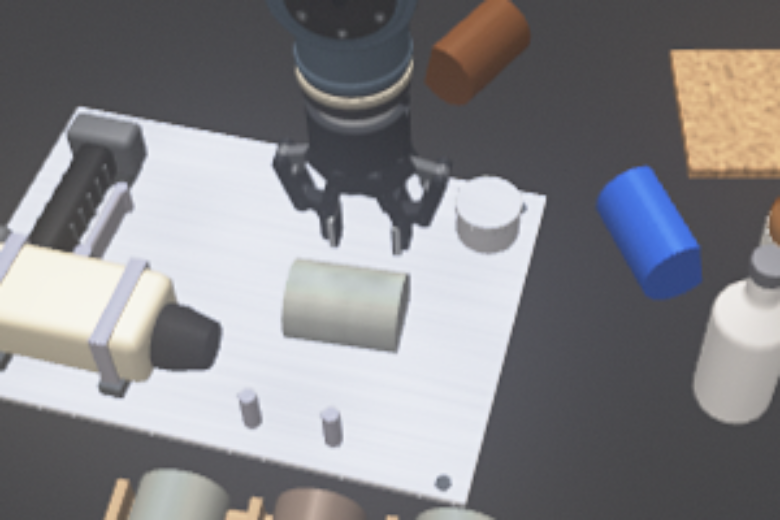

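It has dropped onto its flat. Next I'll measure where it lies.

```bash
cat >> h.py <<'E'
def core(vision,x0=-40,x1=112,ymin=0,ymax=140):
    for n in("scene","wrist","top"):
        c=vision.read_camera(n); P=cloud(c); s=S(P)*1000; z=P[...,2]*1000
        hsv=cv2.cvtColor(c["frame"],cv2.COLOR_BGR2HSV)
        m=(s[...,0]>x0)&(s[...,0]<x1)&(s[...,1]>ymin)&(s[...,1]<ymax)&(z>44)&(z<75)&(hsv[...,2]>90)
        m=cv2.erode(m.astype(np.uint8),np.ones((3,3)))>0
        q=np.c_[s[m],z[m]]
        if len(q)<40: print(n,len(q)); continue
        # yaw from ridge points
        t=q[q[:,2]>np.percentile(q[:,2],98)-6]
        print(n,len(q),"x",np.percentile(q[:,0],[2,98]).round(1),"y",np.percentile(q[:,1],[2,98]).round(1),"ztop",np.percentile(q[:,2],98).round(1),"ridge med",np.median(t,0).round(1),"core yaw rel station",round(-np.degrees(np.arctan(np.polyfit(t[:,1],t[:,0],1)[0])),1))
E
python3 - <<'E'
from h import *; from station import r,vision
core(vision)
c=vision.read_camera("wrist");cv2.imwrite("pics/w2.png",c["frame"])
E
```

```text
scene 827 x [-11.6  33. ] y [ 40.5 123.7] ztop 64.0 ridge med [ 9.1 83.7 60.4] core yaw rel station 4.4
wrist 0
top 0
```

View pics/w2.png

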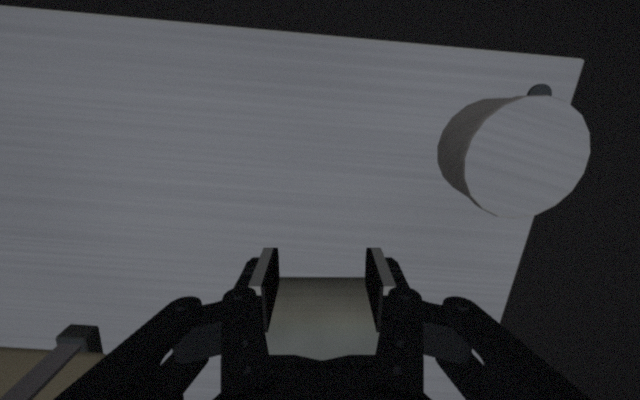

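The core is on its flat at station (9, 82), yaw about +4.4°, with its top at about 60 mm. I'll lower the fingers behind it, square them to the station, and push diagonally (+x, slightly -y).

Call:
move_arm(plan=[[[45,3,0,10,0,0.3,2.4],[45,2,0,10,0,0,2.3],[45,0,0,3,0,0,0],[45,0,0,0,0,0,0]]])

```text
clock: 7.62
tool_pos: [0.5852, 0.0682, 0.0138]
tcp_rot: [3.14, -0.001, 3.039]
wrist_force: [0.3, -0.2, 1.2]
finger_gap: 0.0447
```

```bash
python3 - <<'E'
from h import *; from station import r,vision
delta(r,-34,82,16,174.2)
E
```

```text
t 7.62 st [-51.7  82.1] z 13.8 rpy [ 1.7994e+02 -6.0000e-02  1.7410e+02] F [ 0.3 -0.2  1.2] gap 44.7
delta [-17.7  -0.1  -2.3] turn [ 0.06 -0.06 -0.1 ]
```

Call:
move_arm(plan=[[[45,-10,0,-1,0,0,0],[45,-8,0,-1,0,0,0],[45,-9,-1.8,0,0,0,0],[45,-9,-1.8,0,0,0,0],[45,-9,-1.8,0,0,0,0],[45,-9,-1.8,0,0,0,0]]])

```text
clock: 8.38
tool_pos: [0.6362, 0.0565, 0.0164]
tcp_rot: [3.138, -0.011, 3.042]
wrist_force: [-8.1, 3.0, 6.4]
finger_gap: 0.0448
```

```bash
python3 - <<'E'
from h import *; from station import r,vision
delta(r,32,70,16,174.2)
core(vision)
c=vision.read_camera("scene"); cv2.imwrite("pics/s4.png",cv2.resize(c["frame"][130:330,150:450],None,fx=2.6,fy=2.6))
E
```

```text
t 8.38 st [ 0.2 75.6] z 16.4 rpy [179.81  -0.64 174.29] F [-8.1  3.   6.4] gap 44.8
delta [-31.8  -5.7   0. ] turn [ 0.19 -0.64  0.09]
scene 918 x [23.1 66.9] y [ 31.1 115.7] ztop 63.6 ridge med [42.7 75.1 60.3] core yaw rel station 1.0
wrist 25
top 0
```

View pics/s4.png

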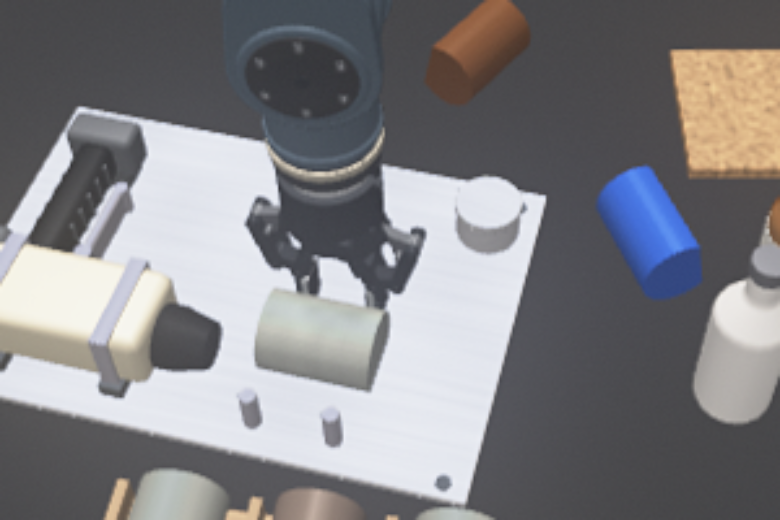

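Call:
move_arm(plan=[[[45,-9,-1.5,0,0,0,0],[45,-9,-1.5,0,0,0,0],[45,-9,-1.5,0,0,0,0]]])

```text
clock: 8.95
tool_pos: [0.66, 0.0498, 0.0162]
tcp_rot: [3.138, -0.015, 3.043]
wrist_force: [-8.6, 2.4, 7.1]
finger_gap: 0.045
```

```bash
python3 - <<'E'
from h import *; from station import r,vision
delta(r,32,70,16,174.2)
core(vision)
E
```

```text
t 8.95 st [24.7 71.3] z 16.2 rpy [179.8   -0.89 174.33] F [-8.6  2.4  7.1] gap 45.0
delta [-7.3 -1.3  0.1] turn [ 0.2  -0.89  0.13]
scene 912 x [47.5 91.2] y [ 27.3 111.8] ztop 63.2 ridge med [67.4 72.  60.1] core yaw rel station -0.5
wrist 22
top 0
```

Call:
move_arm(plan=[[[45,-5,0,0,0,0,0],[45,-4,0,0,0,0,0]]])

```text
clock: 9.35
tool_pos: [0.6676, 0.0486, 0.016]
tcp_rot: [3.139, -0.017, 3.042]
wrist_force: [-9.4, 1.1, 7.4]
finger_gap: 0.0448
```

```bash
python3 - <<'E'
from h import *; from station import r,vision
delta(r,32,70,16,174.2)
core(vision)
E
```

```text
t 9.35 st [32.3 71. ] z 16.0 rpy [179.85  -0.99 174.31] F [-9.4  1.1  7.4] gap 44.8
delta [ 0.3 -1.   0. ] turn [ 0.15 -0.99  0.11]
scene 957 x [55.1 98.6] y [ 26.7 111.4] ztop 63.0 ridge med [75.9 70.7 60.2] core yaw rel station 1.0
wrist 23
top 0
```

Call:
move_arm(plan=[[[45,-3,0,0,0,0,0],[45,-2.5,0,0,0,0,0]]])

```text
clock: 9.75
tool_pos: [0.6705, 0.0482, 0.016]
tcp_rot: [3.139, -0.021, 3.043]
wrist_force: [-8.4, 1.5, 7.0]
finger_gap: 0.045
```

```bash
python3 - <<'E'
from h import *; from station import r,vision
delta(r,32,70,16,174.2)
core(vision)
c=vision.read_camera("scene"); cv2.imwrite("pics/s5.png",cv2.resize(c["frame"][150:320,200:400],None,fx=3.5,fy=3.5,interpolation=cv2.INTER_CUBIC))
E
```

```text
t 9.75 st [35.2 70.8] z 16.0 rpy [179.88  -1.22 174.32] F [-8.4  1.5  7. ] gap 45.0
delta [ 3.2 -0.8  0.1] turn [ 0.12 -1.22  0.12]
scene 995 x [ 58.1 101.5] y [ 26.9 111. ] ztop 63.3 ridge med [77.8 70.  60.2] core yaw rel station 0.5
wrist 25
top 0
```

View pics/s5.png

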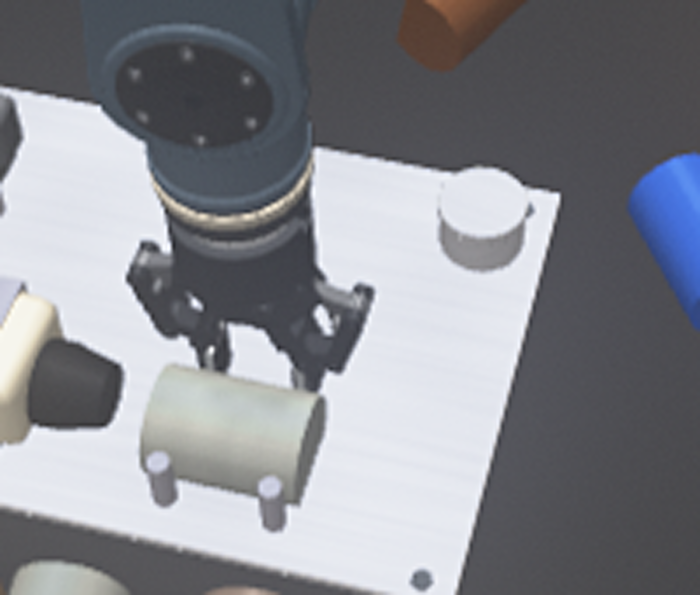

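The force is still only the sliding level, so it isn't touching the pins yet. I'll push in small steps until it rises.

Call:
move_arm(plan=[[[45,-2.5,0,0,0,0,0],[45,-2.5,0,0,0,0,0]]])

```text
clock: 10.2
tool_pos: [0.6705, 0.0482, 0.016]
tcp_rot: [3.14, -0.029, 3.043]
wrist_force: [-12.6, 1.8, 9.2]
finger_gap: 0.0452
```

Call:
move_arm(plan=[[[45,-4,0,0,0,0.5,0],[45,-5,0,0,0,0.5,0]]])

```text
clock: 10.45
tool_pos: [0.6703, 0.0482, 0.0163]
tcp_rot: [3.14, -0.063, 3.044]
wrist_force: [-24.5, 2.6, 19.3]
finger_gap: 0.0449
```

```bash
python3 - <<'E'
from h import *; from station import r,vision
delta(r,32,70,16,174.2)
core(vision)
E
```

```text
t 10.45 st [35.  70.8] z 16.3 rpy [179.91  -3.59 174.39] F [-24.5   2.6  19.3] gap 44.9
delta [ 3.  -0.8  0.5] turn [ 0.08 -3.59  0.19]
scene 968 x [ 57.5 101.8] y [ 27.1 111. ] ztop 63.3 ridge med [78.1 69.4 60.3] core yaw rel station 0.5
wrist 26
top 0
```

At 25 N the core no longer moves, so it is against both pins. Backing off straight, then up.

Call:
move_arm(plan=[[[45,4,0,0,0,-1.5,0],[45,12,0,0,0,-2,0],[45,20,0,0,0,0,0],[45,5,0,-40,0,0,0],[45,0,0,-50,0,0,0],[85,0,0,-20,0,0,0],[85,0,0,0,0,0,0]]])

```text
clock: 11.48
tool_pos: [0.6306, 0.0515, 0.1304]
tcp_rot: [-3.141, 0.009, 3.043]
wrist_force: [0.5, -0.8, 0.0]
finger_gap: 0.079
```

```bash
python3 - <<'E'
from h import *; from station import r,vision
delta(r,-20,-155,140,174.2)
core(vision)
for n in("top","wrist"):
    c=vision.read_camera(n); cv2.imwrite(f"pics/{n}6.png",c["frame"]);np.savez(n+"6.npz",**c)
E
```

```text
t 11.47 st [-4.9 70.1] z 130.4 rpy [-179.98    0.5   174.36] F [ 0.5 -0.8  0. ] gap 79.0
delta [  15.7 -225.1   -9.7] turn [-0.02  0.5   0.16]
scene 953 x [ 58.4 101.9] y [ 26.9 110.9] ztop 63.7 ridge med [78.7 70.9 60.4] core yaw rel station 0.3
wrist 4373 x [53.2 89.3] y [ 24.5 109.5] ztop 60.4 ridge med [72.9 65.7 58.6] core yaw rel station 0.3
top 0
```

View pics/top6.png

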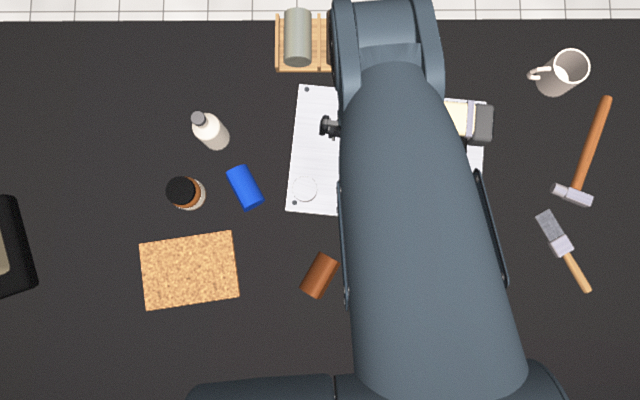

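The top view is blocked by the arm. The scene and wrist views agree: core at about (75, 68) with yaw 0.3°. Now on to the trigger.

Call:
move_arm(plan=[[[85,4,-45,-4,0,0,0],[85,4,-50,-4,0,0,0],[85,4,-50,0,0,0,0],[85,4,-50,0,0,0,0],[85,0,-20,0,0,0,0],[85,0,0,0,0,0,0]]])

```text
clock: 12.48
tool_pos: [0.5888, -0.1656, 0.1284]
tcp_rot: [-3.141, -0.006, 3.045]
wrist_force: [1.0, 0.4, 0.3]
finger_gap: 0.0847
```

```bash
python3 - <<'E'
from h import *; from station import r,vision
delta(r,-20,-155,100,174.2); print(r.sense()["joint_pos"].round(2))
c=vision.read_camera("wrist"); cv2.imwrite(f"pics/w7.png",c["frame"]);np.savez("w7.npz",**c)
c=vision.read_camera("scene"); cv2.imwrite("pics/s7.png",cv2.resize(c["frame"][130:330,80:380],None,fx=2.6,fy=2.6))
E
```

```text
t 12.47 st [ -24.4 -150.1] z 128.4 rpy [-179.97   -0.37  174.49] F [1.  0.4 0.3] gap 84.7
delta [-4.6 -4.9 28.4] turn [-0.03 -0.37  0.29]
[-0.27  0.44  0.02  1.16 -0.   -0.18]
```

View pics/w7.png

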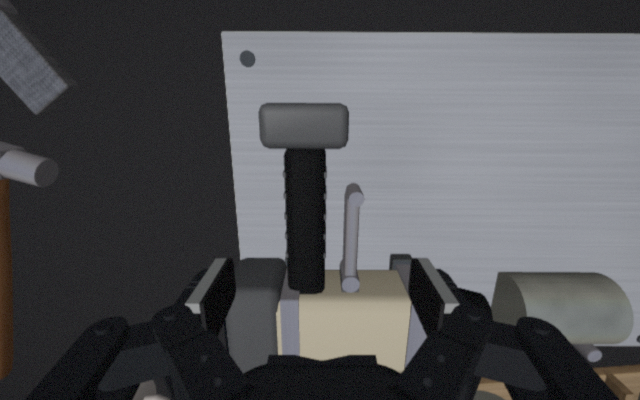

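View pics/s7.png

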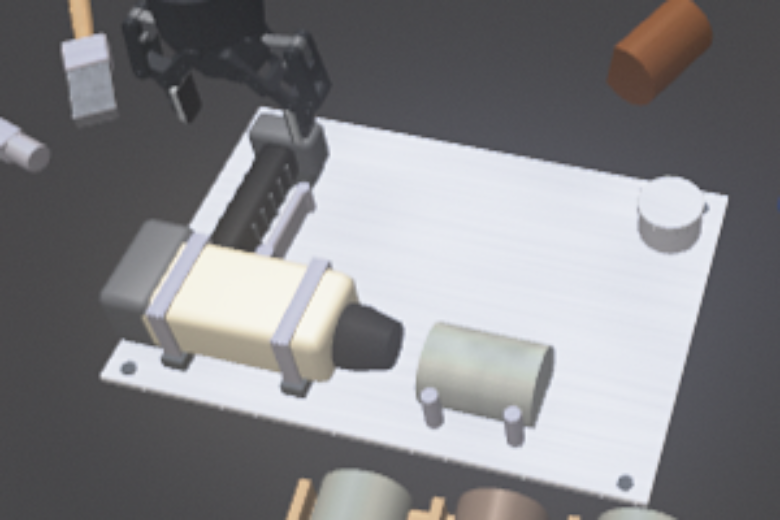

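The scene shows the core touching both pins in front of the nose, and the wrist view shows the grip at (305,220) and the trigger at (352,240). Next I'll measure them from both cameras.

```bash
python3 - <<'E'
from h import *
c=dict(np.load("w7.npz")); P=cloud(c);s=S(P)*1000;z=P[...,2]*1000
def bx(n,x0,x1,y0,y1,z0,z1):
    m=(s[...,0]>x0)&(s[...,0]<x1)&(s[...,1]>y0)&(s[...,1]<y1)&(z>z0)&(z<z1)
    q=np.c_[s[m],z[m]];print(n,len(q),np.percentile(q,[2,50,98],axis=0).round(1).tolist())
bx("trig",-30,-10,-140,-105,45,75)
bx("grip",-60,-5,-190,-141,55,75)
bx("butt",-115,-75,-205,-120,55,80)
# edges by grey rows at station x=-20
m=(s[...,0]>-25)&(s[...,0]<-15)
g=cv2.cvtColor(c["frame"],cv2.COLOR_BGR2GRAY)
v=int(np.median(np.where(m&(z>50)&(s[...,1]<-110)&(s[...,1]>-185))[0])); 
row=g[v,260:400].astype(int); print(v,row.tolist())
E
```

```text
trig 353 [[-29.5, -133.0, 47.3], [-20.0, -128.8, 59.7], [-10.4, -123.3, 61.6]]
grip 2960 [[-59.2, -178.1, 57.8], [-34.3, -163.0, 64.0], [-6.2, -149.0, 65.7]]
butt 3980 [[-103.6, -191.0, 63.4], [-90.4, -163.3, 68.3], [-76.0, -135.4, 69.9]]
222 [153, 154, 155, 154, 154, 155, 154, 153, 152, 155, 154, 153, 152, 153, 155, 154, 153, 157, 154, 155, 153, 153, 152, 154, 152, 130, 75, 27, 13, 16, 19, 21, 19, 21, 27, 30, 20, 29, 24, 29, 31, 29, 28, 28, 18, 29, 15, 23, 29, 23, 20, 23, 22, 28, 24, 25, 26, 19, 23, 16, 13, 17, 18, 3, 17, 90, 142, 152, 154, 154, 154, 155, 153, 155, 154, 155, 154, 154, 154, 155, 154, 157, 151, 125, 90, 81, 98, 119, 125, 129, 129, 132, 130, 132, 130, 128, 121, 113, 106, 142, 153, 152, 153, 152, 153, 150, 154, 151, 153, 152, 153, 154, 152, 153, 153, 149, 151, 152, 150, 153, 150, 151, 151, 151, 152, 151, 152, 149, 153, 152, 151, 153, 151, 152, 152, 151, 151, 149, 149, 150]
```

Call:
move_arm(plan=[[[85,-4.6,-5,30,0,-0.4,0.3],[85,0,0,0,0,0,0],[85,0,0,0,0,0,0]]])

```text
clock: 12.95
tool_pos: [0.5944, -0.1654, 0.099]
tcp_rot: [3.141, 0.001, 3.047]
wrist_force: [0.5, 0.2, 0.9]
finger_gap: 0.085
```

```bash
python3 - <<'E'
from h import *; from station import r,vision
delta(r,-20,-155,26,174.2)
E
```

```text
t 12.95 st [ -18.9 -149.4] z 99.0 rpy [1.7998e+02 7.0000e-02 1.7458e+02] F [0.5 0.2 0.9] gap 85.0
delta [ 1.2 -5.6 73. ] turn [0.02 0.07 0.38]
```

Call:
move_arm(plan=[[[85,1,-6,10,0,0,0.4],[85,0,0,0,0,0,0]]])

```text
clock: 13.2
tool_pos: [0.5935, -0.1707, 0.0898]
tcp_rot: [3.141, 0.003, 3.041]
wrist_force: [0.3, 0.2, 0.3]
finger_gap: 0.0852
```

```bash
python3 - <<'E'
from h import *; from station import r,vision
delta(r,-20,-155,26,174.2)
E
```

```text
t 13.2 st [ -19.3 -154.8] z 89.8 rpy [1.7999e+02 1.6000e-01 1.7423e+02] F [0.3 0.2 0.3] gap 85.2
delta [ 0.9 -0.2 63.8] turn [0.01 0.16 0.03]
```

Call:
move_arm(plan=[[[85,0,0,20,0,0,0],[85,0,0,20,0,0,0],[85,0,0,18,0,0,0],[85,0,0,0,0,0,0],[85,0,0,0,0,0,0]]])

```text
clock: 13.82
tool_pos: [0.5952, -0.1715, 0.0332]
tcp_rot: [-3.141, 0.007, 3.04]
wrist_force: [0.2, -0.7, -0.2]
finger_gap: 0.0853
```

```bash
python3 - <<'E'
from h import *; from station import r,vision
delta(r,-20,-155,26,174.2)
c=vision.read_camera("wrist"); cv2.imwrite(f"pics/w8.png",c["frame"])
E
```

```text
t 13.82 st [ -17.5 -155.4] z 33.2 rpy [-179.98    0.4   174.19] F [ 0.2 -0.7 -0.2] gap 85.3
delta [2.6 0.4 7.2] turn [-0.02  0.4  -0.01]
```

View pics/w8.png

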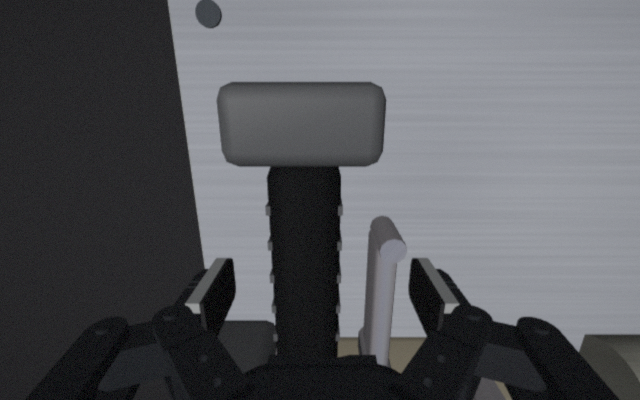

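The fingers straddle the grip and trigger. Lowering to the final height, then closing.

Call:
move_arm(plan=[[[85,2.5,0.4,7,0,0.4,0],[75,0,0,0,0,0,0],[60,0,0,0,0,0,0]]], newtons=30)

```text
clock: 14.25
tool_pos: [0.5935, -0.1703, 0.0273]
tcp_rot: [3.141, 0.002, 3.041]
wrist_force: [1.0, 8.8, 6.1]
finger_gap: 0.0601
```

```bash
python3 - <<'E'
from h import *; from station import r,vision
delta(r,-20,-155,26,174.2)
E
```

```text
t 14.25 st [ -19.3 -154.4] z 27.3 rpy [1.7995e+02 1.0000e-01 1.7421e+02] F [1.  8.8 6.1] gap 60.1
delta [ 0.7 -0.6  1.3] turn [0.05 0.1  0.01]
```

Call:
move_arm(plan=[[[50,0,-1.5,0,0,0,0],[40,0,-1,0,0,0,0],[40,0,-0.5,0,0,0,0],[40,0,0,0,0,0,0]]], newtons=30)

```text
clock: 14.75
tool_pos: [0.5936, -0.1704, 0.0285]
tcp_rot: [3.135, 0.003, 3.043]
wrist_force: [-0.7, 1.3, 1.9]
finger_gap: 0.0461
```

```bash
cat > tr.py <<'E'
from h import *; from station import r,vision
import sys
delta(r,-20,-155,26,174.2)
c=vision.read_camera("scene"); cv2.imwrite(f"pics/{sys.argv[1]}.png",cv2.resize(c["frame"][160:300,110:310],None,fx=3.8,fy=3.8,interpolation=cv2.INTER_CUBIC))
c=vision.read_camera("wrist"); cv2.imwrite(f"pics/{sys.argv[1]}w.png",c["frame"])
E
python3 tr.py q1
```

```text
t 14.75 st [ -19.2 -154.4] z 28.5 rpy [1.7964e+02 1.6000e-01 1.7436e+02] F [-0.7  1.3  1.9] gap 46.1
delta [ 0.8 -0.6  2.5] turn [0.36 0.16 0.16]
```

View pics/q1w.png

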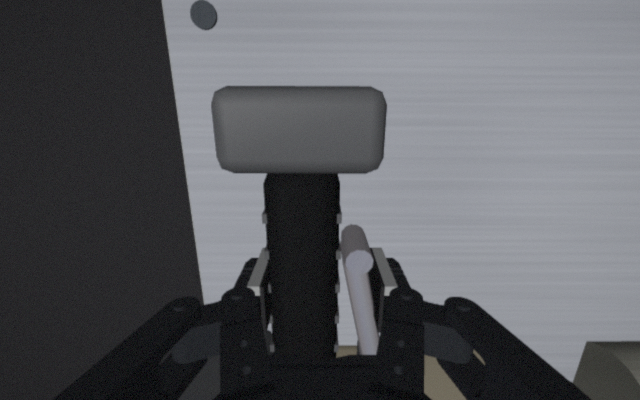

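View pics/q1.png

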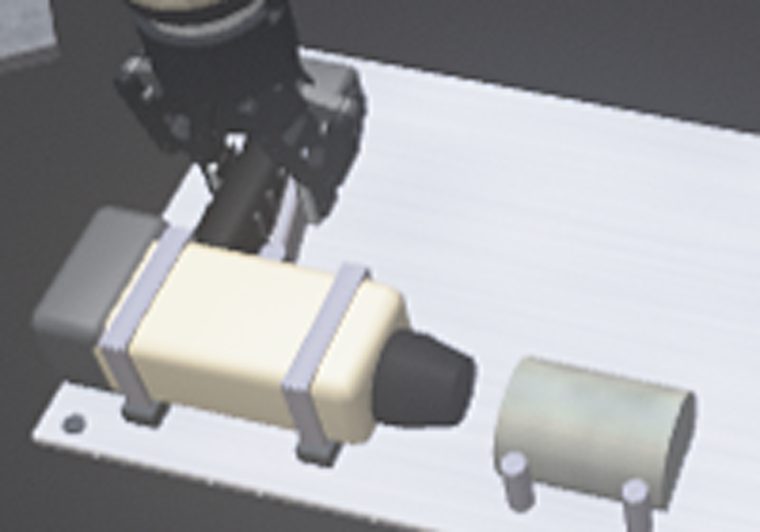

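The gap is 46 mm with both jaws on and the wrist force balanced. I'll raise the grip to 50 N to confirm it's at the stop, and hold.

Call:
move_arm(plan=[[[40,0,0,0,0,0,0],[40,0,0,0,0,0,0],[40,0,0,0,0,0,0],[40,0,0,0,0,0,0]]], newtons=50)

```text
clock: 15.35
tool_pos: [0.5936, -0.1705, 0.0286]
tcp_rot: [3.135, 0.003, 3.043]
wrist_force: [0.1, 1.7, 1.6]
finger_gap: 0.0456
```

```bash
python3 - <<'E'
from h import *; from station import r,vision
delta(r,-20,-155,26,174.2)
c=vision.read_camera("wrist"); cv2.imwrite("pics/q2w.png",c["frame"]); P=cloud(c);s=S(P)*1000;z=P[...,2]*1000
# trigger top centreline
for x0 in range(-45,10,6):
    m=(s[...,0]>x0)&(s[...,0]<x0+6)&(s[...,1]>-147)&(s[...,1]<-112)&(z>54)&(z<66)&(cv2.cvtColor(c["frame"],cv2.COLOR_BGR2GRAY)>70)
    if m.sum()>8: print(x0+3,m.sum(),np.percentile(s[m][:,1],[3,50,97]).round(1))
E
```

```text
t 15.35 st [ -19.2 -154.6] z 28.6 rpy [1.7964e+02 1.7000e-01 1.7436e+02] F [0.1 1.7 1.6] gap 45.6
delta [ 0.8 -0.5  2.6] turn [0.36 0.17 0.16]
-42 279 [-144.9 -140.8 -136.1]
-36 387 [-146.2 -141.  -135.3]
-30 451 [-145.7 -138.1 -126.7]
-24 284 [-144.7 -139.8 -135. ]
-18 270 [-143.4 -138.6 -133.8]
-12 235 [-142.3 -137.7 -133.2]
-6 230 [-141.  -136.8 -132.6]
0 217 [-139.7 -135.2 -130.8]
6 192 [-138.5 -134.4 -130.1]
12 93 [-137.6 -134.9 -130.8]
```

The trigger face has moved 10.2 mm at 50 mm from the hinge, about 0.20 rad, so it's at the stop. Holding on to make about 2 s.

Call:
move_arm(plan=[[[40,0,0,0,0,0,0],[40,0,0,0,0,0,0],[40,0,0,0,0,0,0],[40,0,0,0,0,0,0],[40,0,0,0,0,0,0],[40,0,0,0,0,0,0],[40,0,0,0,0,0,0],[40,0,0,0,0,0,0]]], newtons=60)

```text
clock: 16.4
tool_pos: [0.5936, -0.1706, 0.0287]
tcp_rot: [3.135, 0.003, 3.043]
wrist_force: [-0.3, 0.7, 2.2]
finger_gap: 0.0452
```

Call:
move_arm(plan=[[[40,0,0,0,0,0,0],[40,0,0,0,0,0,0],[40,0,0,0,0,0,0],[40,0,0,0,0,0,0],[55,0,0,0,0,0,0],[70,0,0,0,0,0,0],[85,0,0,0,0,0,0],[85,0,0,0,0,0,0]]])

```text
clock: 17.4
tool_pos: [0.5932, -0.1696, 0.0271]
tcp_rot: [3.134, 0.001, 3.043]
wrist_force: [-0.6, -0.5, 0.9]
finger_gap: 0.0849
```

```bash
python3 tr.py q3
```

```text
t 17.4 st [ -19.7 -153.7] z 27.1 rpy [1.7957e+02 6.0000e-02 1.7436e+02] F [-0.6 -0.5  0.9] gap 84.9
delta [ 0.3 -1.3  1.1] turn [0.43 0.06 0.16]
```

View pics/q3w.png

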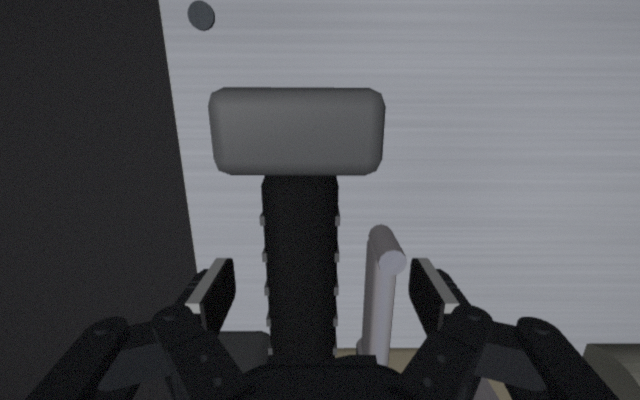

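The trigger sprang back out, at (385,260) in the wrist view as before the squeeze. Retreating upward for the final checks.

Call:
move_arm(plan=[[[85,0,-1,-15,0,0,0],[85,0,0,-30,0,0,0],[85,0,0,-40,0,0,0],[85,0,0,-50,0,0,0],[85,50,-30,-10,0,0,0],[85,50,-40,0,0,0,0],[85,20,-40,0,0,0,0],[85,0,0,0,0,0,0]]])

```text
clock: 18.5
tool_pos: [0.461, -0.2734, 0.1852]
tcp_rot: [3.139, 0.011, 3.044]
wrist_force: [-1.1, 1.1, 0.0]
finger_gap: 0.085
```

```bash
python3 - <<'E'
from h import *; from station import r,vision
delta(r,0,0,200,174)
core(vision)
c=vision.read_camera("scene"); cv2.imwrite("pics/f.png",c["frame"])
a=dict(np.load("scene0.npz"))["frame"]
for nm,(u0,u1,v0,v1) in dict(tin=(322,356,195,230),bottle=(415,456,222,295),jar=(442,485,192,240),trigger=(185,205,195,225)).items():
    print(nm,cv2.absdiff(a[v0:v1,u0:u1],c["frame"][v0:v1,u0:u1]).mean().round(2))
c=vision.read_camera("top"); cv2.imwrite("pics/ft.png",c["frame"])
P=cloud(c);s=S(P)*1000;z=P[...,2]*1000
m=(s[...,0]>-25)&(s[...,0]<-15)&(s[...,1]>-140)&(s[...,1]<-105)&(z>45)&(z<75); print(m.sum(),np.median(s[m],0))
E
```

```text
t 18.5 st [-140.7 -270.3] z 185.2 rpy [179.87   0.63 174.41] F [-1.1  1.1  0. ] gap 85.0
delta [-141.8  269.9  -12.6] turn [0.13 0.63 0.41]
scene 983 x [ 58.1 101.6] y [ 26.7 110.8] ztop 63.4 ridge med [78.2 69.7 60.3] core yaw rel station -0.4
wrist 1678 x [51.6 89.3] y [34.7 98.8] ztop 60.6 ridge med [70.6 72.5 58.6] core yaw rel station -9.2
top 731 x [54.4 96.8] y [ 27.2 108.8] ztop 60.4 ridge med [75.6 67.3 56.9] core yaw rel station -0.3
tin 0.58
bottle 0.7
jar 0.81
trigger 0.58
25 [ -20.70763298 -125.5878244 ]
```

View pics/f.png

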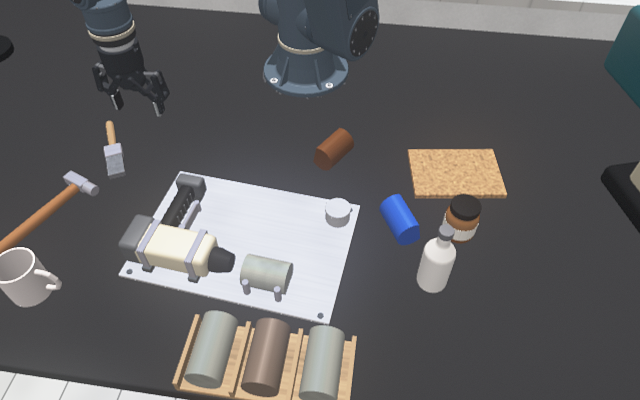

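View pics/ft.png

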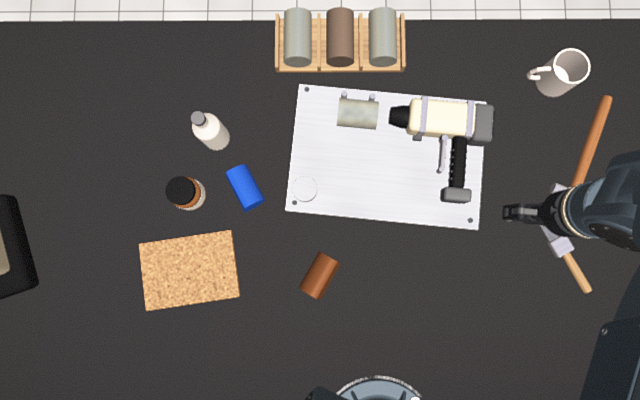

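Core at scene (266,272) and top (358,113), square to both pins and about 68 mm along y. The trigger is out and the bystanders haven't moved. Handing in.

```bash
python3 -c "
from station import r
print(r.hand_in())"
```

```text
the job is handed in; nothing more can be done
None
```

The job is done and handed in at about 18.5 s; hand-in gives no verdict. I rolled the core over with a forward-and-up push from spread fingers, and it dropped onto its flat. I then pushed it against both pins until the push force climbed to about 25 N and it stopped moving. After that I squeezed the trigger between the jaws, held it for about 2.2 s and let it spring back.

**Core:** after I had backed away, the top and scene cameras put it at about station x 75–78, y 67–70, top at about 60 mm and yaw within 0.5° of square. The wrist camera gave a yaw of −9° in that last look. It saw only part of the core, so I discounted it. The same camera had read 0.3° with a full view just after the push.

**Trigger:** while squeezed, its face had moved about 10.2 mm at 50 mm from the hinge, or roughly 0.20 rad. Line fits along the lever gave 0.18–0.19 rad, slightly less than full travel. The jaw gap read 46.1 mm at 30 N, 45.6 mm at 50 N and 45.2 mm at 60 N, against 45 mm expected when fully in. After release it was back at its rest position.

**Bystanders:** the tin, bottle and jar looked unchanged from the first picture.

**Slip along the way:** the last joint reached its limit early on, so I turned the gripper half a turn before touching anything.

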